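Open the desktop bureau for writing and stand the tumbler in its seat

ROBOT

A 6-joint arm with a two-finger parallel gripper is mounted at the origin on a cart in front of the work surface, level with it; the furniture and walls round the work are solid. World frame = base frame: x ahead of the robot, y to its left, z up, the work surface at z = 0. Lengths are in m, angles in rad, forces in N, time in s.
With the tool pointing down it reaches from about 0.275 to 0.975 m from the base axis. Payload 8.4 kg.
Tool frame: the origin (TCP) lies between the finger pads; the fingertips stand 17 mm ahead of it and the grasp point (between the pads) lies 2 mm behind it; z points along the fingers, y is the line along which they close (so a half turn about z gives the same grasp; the last joint's range is limited). The gripper opens to 92 mm and grips with 3 to 60 N. Pads are 20 mm wide; open, the fingers measure 128 mm over their backs; the gripper's body (75 mm by 189 mm) begins 69 mm behind the grasp point.
Start: joints at [-1.125, 0.353, 1.633, -0, 1.155, -0.002], TCP at [0.271, -0.563, 0.232] pointing down, gripper open.
Joint ranges: [-2.63, 2.63], [-0.92, 2.1], [0.06, 2.66], [-1.3, 4.44], [0, 2.69], [-3.02, 3.02]. Speed limits (rad/s): [2.22, 2.22, 2.79, 3.14, 3.14, 3.14].

INTERFACE

Orientations are given as a unit quaternion [x, y, z, w].
In Python, from station import bot gives the robot as it stands.
- The arm moves only by the shell command python3 -m crank 'ROWS' [FORCE]. ROWS is a JSON object of lists of equal length, an entry for each row: "offset": the shift along the world's x, y, z in m, a list of three; "rot": the turn, a rotation vector about the world's x, y, z in rad, a list of three; "fingers": the finger opening in m, from 0 to 0.0919. A call has 1 to 10 rows; each row is the pose to reach, as a shift and turn from the pose commanded when the call began; what a row does not reach only later rows make up. A row lasts 1/12 s, in which the tool goes at most 41.7 mm and 7.16 degrees, less where a joint would pass 70% of its speed; a pose out of reach is approached as far as the arm can. A call with a gripper value outside its range is refused whole. The fingers move at their own pace and stop on an object; FORCE is the grip in N (left out, the last holds). Time passes only in rows, so rows that repeat a pose let the fingers close. It gives the time, the measured TCP pose, the force, the opening and the grip force at its end, in the units of the state.
- bot.state(): the state, without advancing time (a new reading comes with each control period).
- bot.read_camera(name): name is "side" or "top"; returns the picture (480x640x3 uint8, blue, green, red); there is no depth.
- bot.get_calibration(name): a dict with "fx", "fy", "cx", "cy" (pixels), "view" (4x4, takes a point from world to camera coordinates). Camera axes: x right, y down, z forward; pixel columns grow to the right and rows downward; lengths in m; the calibration is good to about 2 mm. A picture is of the moment at which its call begins. get_calibration takes no time and is no camera call.
- bot.close_job(): hands the job in; it is judged then, once.
The state is a dict: "t": time; "joint_positions": joint angles; "joint_vel": joint speeds; "joint_efforts": joint torques, N m; "eef_pos": TCP position; "eef_rot": TCP orientation; "contact_force": force on the tool from outside, world axes, zero at the start; "moment": the same for the moment, N m; "grip_width": opening from 0.0 (shut) to 1.0 (fully open); "finger_force": force on a finger pad.
Only numpy, scipy, OpenCV 4.12 (cv2) and the standard library are available. Lean on these libraries where they do the work, as an engineer would, in place of code of your own. Each camera call takes 0.05 s, during which the arm holds its last target. There are 200 camera calls.

TASK

Get the small desktop bureau ready to write at: clear the tall tumbler out of the flap's way, draw both support bars fully out, then bring the slanted flap down gently by its handle bar, without letting it drop, until it rests level on both supports. Finally stand the tumbler upright and fully home in the conical cup seat on the flap. Leave everything else standing where it is and do not knock the tumbler over.

Things in the scene. Friction and masses are not known exactly. Their poses are not given: they have to be found in the camera images.
- bureau: wooden desktop bureau, 208 deep x 176 wide x 257 mm high, fixed. Origin: middle of its footprint; front faces its -x, y = left seen from the front, z up. Front face at x -108 mm, flap hinge line at x -100, z 180; flat top board from x -35 to 100 at z 257, small things on it left and right. Open cubby below; the flap above leans back 40 degrees from vertical, is 120 mm deep, 174 wide, 12 thick
- support_left (a joint): travel of the left support bar (bureau's y = +64 mm): 0 in, 0.09 m fully out at its stop. Slides toward the bureau's -x with 1 to 3 N and stays where it is left; may start out by up to 20 mm. The bar is wood, 18 mm wide, 28 high, top 168 mm above the desk
- support_left_pull (a point): middle of the left support's pull: a round metal knob 22 mm in diameter, 20 mm long (axis along the bureau's x) on a 10 mm neck that leaves 20 mm between knob and bar end; 154 mm above the desk, 30 mm in front of the bar's end, which is at the bureau's x -110 mm when fully in. Axes parallel to the bureau's
- support_right (a joint): travel of the right support bar (bureau's y = -64 mm): like support_left
- support_right_pull (a point): middle of the round pull on the right support: like support_left_pull
- flap (a joint): angle of the flap: 0 closed (leaning back 40 degrees), 0.70 upright, 2.27 level. It opens toward the bureau's -x about the hinge line with next to no friction: let go before upright it falls shut, past upright it drops. Without the supports it sinks past level, to 2.72
- flap_bar (a point): middle of the handle bar on the flap's free edge: round metal, 12 mm thick, parallel to the hinge, between two arms 84 mm apart; axis 40 mm beyond the flap's edge, 160 mm from the hinge line, 6 mm outside the inner face. It can turn between fingers. Closed: 306 mm above the desk, bureau's x -2 mm; level: 174 mm, x -260 mm. Axes: the bureau's when the flap is level; they turn with it
- flap_seat (a point): bottom centre of the conical cup seat on the flap's inner face, 62 mm from the hinge line, 40 mm left of the middle: metal ring 22 mm high, inside radius 19.5 mm at the bottom, 28.5 at the mouth, outside 33. Hidden in the closed bureau. Flap level: the point is 180 mm above the desk at the bureau's x -162, y 40, its z axis up
- tumbler: closed steel travel tumbler, grey lid, 186 mm high, about 0.3 kg; origin: centre of its underside, z up. Its conical foot (radius 20 mm at the bottom, 29 at 22 mm height) matches the seat; the body widens to radius 31 at 155 mm; lid 63 mm wide up to 165 mm, narrowing above. Starts upright on the desk in front of the bureau, where the flap comes down
- screen_end (a point): left end (from the robot) of the lower edge of the large black monitor screen standing fixed between robot and bureau; world axes. From above the screen is a slab 24 mm thick, straight from here to a point 180 mm less in x and 604 mm less in y; it spans 130 to 507 mm above the desk, a webcam in the middle of its top reaches 548 mm. The arm works over it
- candle: candle in a glass, 76 mm diameter, 90 mm high, loose bystander on the desk; origin: centre of its underside
- mouse: white computer mouse, 107 x 59 x 36 mm, loose bystander on the desk; origin: centre of its underside
- disk: dark portable disk, 108 x 68 x 14 mm, loose bystander on the desk; origin: centre of its underside
- cream_jar: round jar, 90 mm diameter, 32 mm high, loose bystander on the desk; origin: centre of its underside
- perfume: small glass bottle, 36 x 61 x 102 mm, loose bystander on the bureau's top; origin: centre of its underside
- tape: roll of tape, 55 mm diameter, 19 mm high, loose bystander on the bureau's top; origin: centre of its underside

How it is judged:
By the outcome, as a careful person would: the job done as asked, in the order asked, and still so for the second after the job is handed in, with the robot touching nothing.
It also fails if it takes over 72 s, if anything falls off the work surface, if the arm or the gripper's body presses on something with over 40 N, if the wrist force passes 120 N, or if a joint passes its speed limit or range.

## Working session

There is one attempt and no reset: what is moved stays moved. The work goes in short steps, Python scripts to look and compute and a shell command to move; the robot and the scene stay as the last step left them, time stands still between calls to the robot, and variables do not carry over. Pictures are saved under pics/ and viewed, at most 15 in all, crops included, and the job is handed in when it is done.

```bash
mkdir -p pics; ls
python3 - <<'E'
from station import bot
import cv2,numpy as np
for n in("side","top"):
    cv2.imwrite(f"pics/{n}0.png",bot.read_camera(n)); c=bot.get_calibration(n)
    print(n,c["fx"],c["fy"],c["cx"],c["cy"]);print(np.round(c["view"],4).tolist())
print(bot.state())
E
```

```text
pics
side 476.08105317198863 476.08105317198863 320.70772540314266 243.55890620138476
[[1.0, -0.0, 0.0079, -0.4931], [0.0059, -0.6673, -0.7448, 0.0805], [0.0053, 0.7448, -0.6673, 1.4803], [0.0, 0.0, 0.0, 1.0]]
top 469.6718516497099 469.6718516497099 324.9984143719924 238.28771011933696
[[-0.0061, -1.0, -0.003, -0.0685], [-0.9914, 0.0065, -0.131, 0.5425], [0.1311, 0.0022, -0.9914, 1.1352], [0.0, 0.0, 0.0, 1.0]]
{'t': 0.1, 'joint_positions': array([-1.12538905e+00,  3.53574270e-01,  1.63401766e+00, -1.06343298e-05,
        1.15520899e+00, -2.39274314e-03]), 'joint_vel': array([ 0.00086179, -0.0007584 , -0.00243852,  0.00023203, -0.00070562,
        0.00014957]), 'joint_efforts': array([ 3.92424827e-04, -5.94907272e+01, -3.34928906e+01,  6.99371682e-02,
        1.83902762e-02, -3.54815074e-05]), 'eef_pos': array([ 0.2704414 , -0.56301035,  0.23095966]), 'eef_rot': array([ 9.75038276e-01,  2.22036021e-01, -1.37472488e-04, -5.88303264e-04]), 'contact_force': array([-0.41718672, -0.16077185,  0.6570124 ]), 'moment': array([ 0.01781318, -0.02340986,  0.01619462]), 'finger_force': 0.0, 'grip_width': 0.9994738432181275}
```

View pics/side0.png

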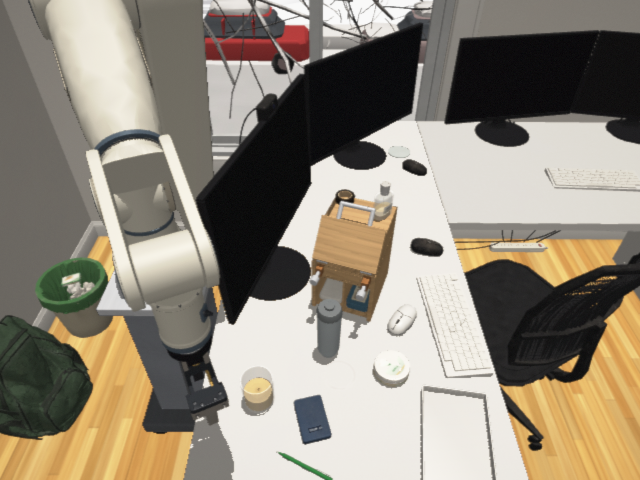

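View pics/top0.png

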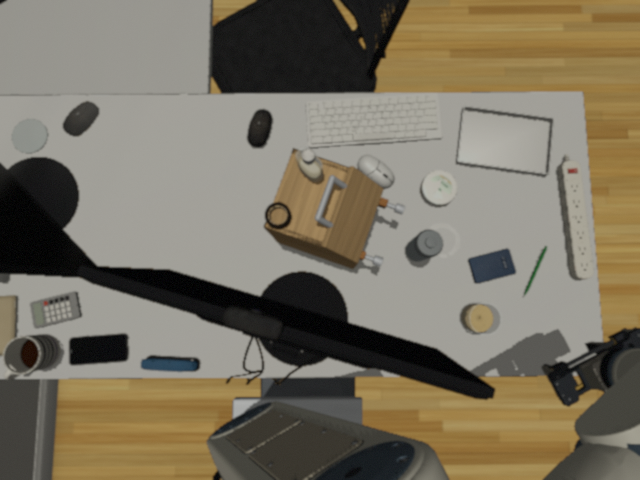

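The side view shows the bureau at about (350,250), with the tumbler at (328,330) in front of it. In the top view the knobs are at about (398,208) and (376,261), the handle bar at (328,203) and the tumbler at (428,243). I'll zoom in for exact pixels.

Run:
```python
import cv2
a=cv2.imread("pics/top0.png")[130:290,255:465]; cv2.imwrite("pics/topc.png",cv2.resize(a,None,fx=3.7,fy=3.7,interpolation=cv2.INTER_CUBIC))
a=cv2.imread("pics/side0.png")[175:375,285:455]; cv2.imwrite("pics/sidec.png",cv2.resize(a,None,fx=3,fy=3,interpolation=cv2.INTER_CUBIC))
```

```text
(no output)
```

View pics/topc.png

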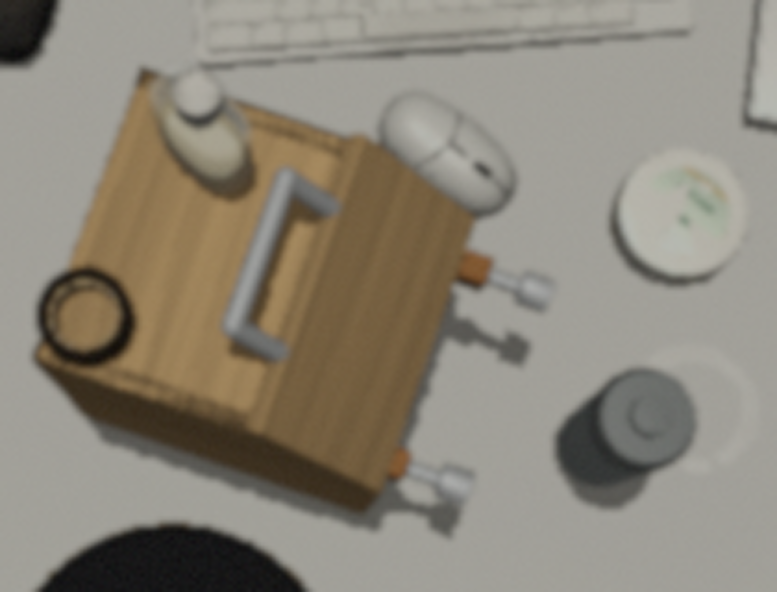

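View pics/sidec.png

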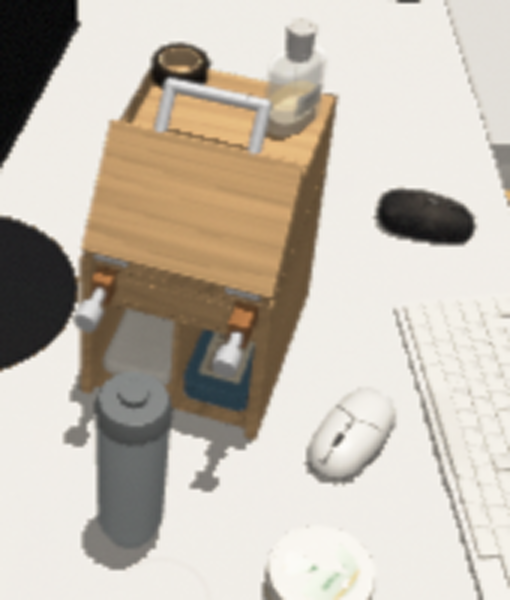

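```bash
cat > h.py <<'E'
from station import bot
import numpy as np,cv2
from scipy.optimize import least_squares
def cal(n):
    c=bot.get_calibration(n); return c,np.array(c["view"])
def proj(n,P):
    c,V=cal(n); q=(V[:3,:3]@np.atleast_2d(P).T).T+V[:3,3]
    return np.c_[c["fx"]*q[:,0]/q[:,2]+c["cx"],c["fy"]*q[:,1]/q[:,2]+c["cy"]]
def ray(n,u,z):
    c,V=cal(n); d=V[:3,:3].T@np.array([(u[0]-c["cx"])/c["fx"],(u[1]-c["cy"])/c["fy"],1]); o=-V[:3,:3].T@V[:3,3]
    return o+d*(z-o[2])/d[2]
def B(p,P):
    c,s=np.cos(p[2]),np.sin(p[2]); P=np.atleast_2d(P)
    return np.c_[p[0]+c*P[:,0]-s*P[:,1],p[1]+s*P[:,0]+c*P[:,1],P[:,2]]
T=lambda u:(u[0]/3.7+255,u[1]/3.7+130)
S=lambda u:(u[0]/3+285,u[1]/3+175)
E
python3 - <<'E'
from h import *
o=[("top",T((287,176)),(-.002,-.042,.306),0),("top",T((236,324)),(-.002,.042,.306),0),
("top",T((145,73)),(.1,-.088,.257),0),("top",T((38,354)),(.1,.088,.257),0),
("top",T((535,290)),(-.14,-.064,.154),2),("top",T((455,484)),(-.14,.064,.154),1),
("side",S((169,91)),(-.002,.042,.306),0),("side",S((270,104)),(-.002,-.042,.306),0),
("side",S((335,97)),(.1,-.088,.257),0),("side",S((250,437)),(-.108,-.088,0),0),
("side",S((90,308)),(-.14,.064,.154),1),("side",S((231,350)),(-.14,-.064,.154),2)]
def f(p):
    r=[]
    for n,u,P,k in o:
        P=np.array(P); 
        if k:P[0]-=p[2+k]
        r.append((proj(n,B(p,P))-u)[0])
    return np.array(r).ravel()
s=least_squares(f,[.5,.1,1.5,0.01,0.01],loss="soft_l1"); p=s.x
print(p.round(4));print(f(p).reshape(-1,2).round(1).tolist())
np.save("b.npy",p)
print("axes x",np.cos(p[2]),np.sin(p[2]))
for nm,P in dict(kl=(-.14-p[3],.064,.154),kr=(-.14-p[4],-.064,.154),bar=(-.002,0,.306),barlevel=(-.26,0,.174),seat=(-.162,.04,.18),hinge=(-.1,0,.18)).items(): print(nm,B(p,P)[0].round(4))
print("lid top",ray("top",T((647,420)),.165),"side",ray("side",S((133,410)),.168), "foot side",ray("side",S((131,530)),.0))
for n,u in dict(candle=(479,319),disk=(492,265),jar=(439,188),mouse=(376,170),pen=(535,270)).items(): print(n,ray("top",u,.03).round(3))
for u in((90,268),(490,393)):print("screen top",ray("top",u,.507))
E
```

```text
[ 0.5857 -0.0733  1.2246  0.0054  0.0128]
[[0.8, 0.4], [0.1, 0.5], [-0.3, -2.0], [-1.1, 1.2], [-1.0, -0.3], [-0.6, -0.5], [0.5, -1.7], [-1.7, 0.9], [1.1, -0.5], [2.0, 1.9], [-0.3, 2.1], [-0.8, 2.8]]
axes x 0.3393176022260277 0.9406718688360884
kl [ 0.4762 -0.1884  0.154 ]
kr [ 0.5941 -0.2387  0.154 ]
bar [ 0.585  -0.0752  0.306 ]
barlevel [ 0.4975 -0.3179  0.174 ]
seat [ 0.4931 -0.2121  0.18  ]
hinge [ 0.5518 -0.1674  0.18  ]
lid top [ 0.51178446 -0.30385179  0.165     ] side [ 0.51245422 -0.30718441  0.168     ] foot side [ 0.51411699 -0.30273903  0.        ]
candle [ 0.341 -0.447  0.03 ]
disk [ 0.473 -0.486  0.03 ]
jar [ 0.67  -0.362  0.03 ]
mouse [ 0.718 -0.203  0.03 ]
pen [ 0.46  -0.592  0.03 ]
screen top [0.437923   0.27284269 0.507     ]
screen top [ 0.25706606 -0.30538277  0.507     ]
```

```bash
cat > st.py <<'E'
from station import bot
import numpy as np,json
s=bot.state(); r=lambda k:np.round(s[k],4).tolist()
print("t",r("t"),"q",r("joint_positions"),"p",r("eef_pos"),"R",r("eef_rot"),"F",r("contact_force"),"w",r("grip_width"),r("finger_force"))
open("log.txt","a").write(json.dumps([s["joint_positions"].tolist(),s["eef_pos"].tolist()])+"\n")
E
python3 st.py
python3 -m crank '{"offset":[[0,0,0.04],[0,0,0.08],[0,0,0.12],[0,0,0.16],[0,0,0.16],[0,0,0.16]],"rot":[[0,0,0],[0,0,0],[0,0,0],[0,0,0],[0,0,0],[0,0,0]],"fingers":[0.0919,0.0919,0.0919,0.0919,0.0919,0.0919]}'
python3 st.py
python3 -m crank '{"offset":[[0.03,-0.02,0.02],[0.06,-0.04,0.04],[0.09,-0.06,0.06],[0.09,-0.06,0.06],[0.09,-0.06,0.06]],"rot":[[0,0,0.1],[0,0,0.2],[0,0,0.3],[0,0,0.3],[0,0,0.3]],"fingers":[0.0919,0.0919,0.0919,0.0919,0.0919]}'
python3 st.py
python3 - <<'E'
import json,numpy as np
A=[];b=[]
for l in open("log.txt"):
    q,p=json.loads(l); a=q[1]; c=a+q[2]; e=c+q[4]; r=np.hypot(*p[:2])
    # unknown L1,L2,o(perp forearm offset),h,d
    A+= [[np.sin(a),np.sin(c),np.cos(c),0,np.sin(e)],[np.cos(a),np.cos(c),-np.sin(c),1,np.cos(e)]]; b+=[r,p[2]]
A=np.array(A);x,res,rk,sv=np.linalg.lstsq(A,np.array(b),rcond=None);print(x,rk,sv,A@x-b)
x,res,rk,sv=np.linalg.lstsq(A[:,:2],np.array(b),rcond=None)
A2=np.delete(A,[2,4],1);x,res,rk,sv=np.linalg.lstsq(A2,np.array(b),rcond=None);print("L1,L2,h-d",x,A2@x-b)
E
```

```text
t 0.1 q [-1.1254, 0.3536, 1.634, -0.0, 1.1552, -0.0024] p [0.2704, -0.563, 0.231] R [0.975, 0.222, -0.0001, -0.0006] F [-0.4172, -0.1608, 0.657] w 0.9995 0.0
t: 0.6
eef_pos: [0.271, -0.5642, 0.394]
eef_rot: [0.975, 0.222, 0.0, 0.002]
contact_force: [-0.0, -0.1, -1.1]
grip_width: 1.0
finger_force: 0.0
t 0.6 q [-1.1254, 0.2464, 1.4264, -0.0, 1.4643, -0.0024] p [0.271, -0.5642, 0.394] R [0.975, 0.222, 0.0005, 0.0022] F [-0.0122, -0.1127, -1.1204] w 0.9998 0.0
t: 1.02
eef_pos: [0.3619, -0.6238, 0.449]
eef_rot: [0.931, 0.366, -0.0, -0.001]
contact_force: [-0.1, 0.3, 0.0]
grip_width: 1.001
finger_force: 0.0
t 1.0167 q [-1.0472, 0.407, 1.0948, -0.0, 1.6423, -0.225] p [0.3619, -0.6238, 0.449] R [0.9308, 0.3656, -0.0002, -0.0013] F [-0.1171, 0.279, 0.0094] w 1.0009 0.0
[0.56810441 0.49430013 0.05849935 0.29410469 0.34250745] 5 [3.41694254e+00 1.79237120e+00 3.07427587e-01 1.31868874e-01
 2.83463122e-03] [-1.57470078e-08 -8.72213958e-08 -3.63957953e-09  1.45210835e-07
  1.50083634e-09 -5.79894402e-08]
L1,L2,h-d [ 0.5599623   0.4885749  -0.09824847] [ 0.01604193 -0.00167546 -0.00325814  0.00103312 -0.01207333  0.00064235]
```

```bash
python3 -m crank '{"offset":[[0.15,0.319,0],[0.15,0.319,0],[0.15,0.319,0],[0.15,0.319,0],[0.15,0.319,0],[0.15,0.319,0],[0.15,0.319,0],[0.15,0.319,0],[0.15,0.319,0],[0.15,0.319,0]],"rot":[[0,0,0.28],[0,0,0.28],[0,0,0.28],[0,0,0.28],[0,0,0.28],[0,0,0.28],[0,0,0.28],[0,0,0.28],[0,0,0.28],[0,0,0.28]],"fingers":[0.0919,0.0919,0.0919,0.0919,0.0919,0.0919,0.0919,0.0919,0.0919,0.0919]}'
python3 -m crank '{"offset":[[0,0,-0.04],[0,0,-0.08],[0,0,-0.12],[0,0,-0.16],[0,0,-0.18],[0,0,-0.2],[0,0,-0.2],[0,0,-0.2]],"rot":[[0,0,0],[0,0,0],[0,0,0],[0,0,0],[0,0,0],[0,0,0],[0,0,0],[0,0,0]],"fingers":[0.0919,0.0919,0.0919,0.0919,0.0919,0.0919,0.0919,0.0919]}'
python3 st.py
python3 - <<'E'
from h import *
a=bot.read_camera("top")[180:320,330:510]; b=bot.read_camera("side")[150:380,255:430]
cv2.imwrite("pics/p1.png",np.hstack([cv2.resize(a,(450,350)),cv2.resize(b,(350,460))[:350]]))
E
```

```text
t: 1.85
eef_pos: [0.5103, -0.3003, 0.4497]
eef_rot: [0.87, 0.492, -0.0, -0.002]
contact_force: [0.2, 0.1, 0.3]
grip_width: 0.998
finger_force: 0.0
t: 2.52
eef_pos: [0.5085, -0.3045, 0.25]
eef_rot: [0.871, 0.491, -0.001, -0.002]
contact_force: [0.5, 0.2, -0.3]
grip_width: 1.003
finger_force: 0.0
t 2.5167 q [-0.5419, 0.2882, 1.6824, -0.0004, 1.175, 0.0029] p [0.5085, -0.3045, 0.25] R [0.8712, 0.4908, -0.0011, -0.0016] F [0.5471, 0.2255, -0.2959] w 1.0026 0.0
```

View pics/p1.png

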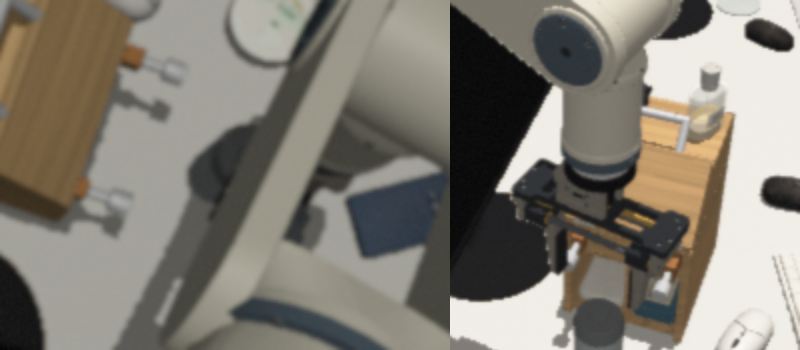

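The arm clears the screen and the open gripper hangs over the tumbler lid, at about (598,320) in the picture. Next I descend, grip and move it aside.

```bash
python3 -m crank '{"offset":[[0.002,0,-0.03],[0.002,0,-0.06],[0.002,0,-0.085],[0.002,0,-0.104],[0.002,0,-0.104],[0.002,0,-0.104]],"rot":[[0,0,0],[0,0,0],[0,0,0],[0,0,0],[0,0,0],[0,0,0]],"fingers":[0.0919,0.0919,0.0919,0.0919,0.0919,0.0919]}'
python3 -m crank '{"offset":[[0,0,0],[0,0,0],[0,0,0],[0,0,0],[0,0,0],[0,0,0]],"rot":[[0,0,0],[0,0,0],[0,0,0],[0,0,0],[0,0,0],[0,0,0]],"fingers":[0.05,0.05,0.05,0.05,0.05,0.05]}' 25
python3 st.py
python3 -m crank '{"offset":[[0,0,0.01],[0,0,0.03],[0,0,0.05],[0,0,0.05]],"rot":[[0,0,0],[0,0,0],[0,0,0],[0,0,0]],"fingers":[0.05,0.05,0.05,0.05]}'
python3 st.py
```

```text
t: 3.12
eef_pos: [0.5127, -0.3047, 0.1484]
eef_rot: [0.871, 0.491, 0.0, 0.0]
contact_force: [0.6, 0.3, -0.2]
grip_width: 1.002
finger_force: 0.0
t: 3.62
eef_pos: [0.513, -0.3046, 0.1484]
eef_rot: [0.871, 0.492, 0.0, 0.0]
contact_force: [-1.0, 1.1, 6.0]
grip_width: 0.675
finger_force: 25.0
t 3.6167 q [-0.5383, 0.3989, 1.77, -0.0, 0.9716, 0.0046] p [0.513, -0.3046, 0.1484] R [0.8708, 0.4916, 0.0003, 0.0005] F [-0.9848, 1.1327, 6.0489] w 0.6752 25.001
t: 3.95
eef_pos: [0.5143, -0.3054, 0.2013]
eef_rot: [0.871, 0.492, 0.001, 0.002]
contact_force: [0.2, -0.2, -2.2]
grip_width: 0.672
finger_force: 25.0
t 3.95 q [-0.5383, 0.3391, 1.726, 0.0, 1.0713, 0.0046] p [0.5143, -0.3054, 0.2013] R [0.8708, 0.4916, 0.0013, 0.0022] F [0.2427, -0.1977, -2.1623] w 0.6722 24.9992
```

```bash
python3 -m crank '{"offset":[[0.01,-0.025,0],[0.022,-0.058,0],[0.035,-0.09,0],[0.048,-0.125,0],[0.06,-0.158,0],[0.07,-0.185,0],[0.08,-0.21,0],[0.086,-0.225,0],[0.086,-0.225,0],[0.086,-0.225,0]],"rot":[[0,0,0],[0,0,0],[0,0,0],[0,0,0],[0,0,0],[0,0,0],[0,0,0],[0,0,0],[0,0,0],[0,0,0]],"fingers":[0.05,0.05,0.05,0.05,0.05,0.05,0.05,0.05,0.05,0.05]}'
python3 -m crank '{"offset":[[0,0,-0.02],[0,0,-0.035],[0,0,-0.043],[0,0,-0.047],[0,0,-0.049],[0,0,-0.05],[0,0,-0.05],[0,0,-0.05]],"rot":[[0,0,0],[0,0,0],[0,0,0],[0,0,0],[0,0,0],[0,0,0],[0,0,0],[0,0,0]],"fingers":[0.05,0.05,0.05,0.05,0.05,0.05,0.05,0.05]}'
python3 st.py
```

```text
t: 4.78
eef_pos: [0.598, -0.5294, 0.1955]
eef_rot: [0.871, 0.491, -0.0, -0.001]
contact_force: [-0.6, 0.2, -3.8]
grip_width: 0.676
finger_force: 25.0
t: 5.45
eef_pos: [0.5985, -0.529, 0.1486]
eef_rot: [0.871, 0.492, -0.0, -0.0]
contact_force: [-3.4, 2.3, 4.4]
grip_width: 0.672
finger_force: 25.0
t 5.45 q [-0.7257, 0.6928, 1.2637, -0.0, 1.1854, -0.1829] p [0.5985, -0.529, 0.1486] R [0.8708, 0.4917, -0.0001, -0.0001] F [-3.375, 2.3263, 4.3671] w 0.6718 25.0009
```

```bash
python3 -m crank '{"offset":[[0,0,0],[0,0,0],[0,0,0],[0,0,0.03],[0,0,0.06],[0,0,0.09],[0,0,0.12],[0,0,0.12]],"rot":[[0,0,0],[0,0,0],[0,0,0],[0,0,0],[0,0,0],[0,0,0],[0,0,0],[0,0,0]],"fingers":[0.0919,0.0919,0.0919,0.0919,0.0919,0.0919,0.0919,0.0919]}'
python3 -m crank '{"offset":[[-0.004,0.29,0],[-0.004,0.29,0],[-0.004,0.29,0],[-0.004,0.29,0],[-0.004,0.29,0],[-0.004,0.29,0],[-0.004,0.29,0],[-0.004,0.29,0],[-0.004,0.29,0],[-0.004,0.29,0]],"rot":[[0,0,0.196],[0,0,0.196],[0,0,0.196],[0,0,0.196],[0,0,0.196],[0,0,0.196],[0,0,0.196],[0,0,0.196],[0,0,0.196],[0,0,0.196]],"fingers":[0.055,0.055,0.055,0.055,0.055,0.055,0.055,0.055,0.055,0.055]}'
python3 st.py
python3 - <<'E'
from h import *
b=bot.read_camera("side"); a=bot.read_camera("top")[130:330,300:560]
cv2.imwrite("pics/p2.png",np.hstack([cv2.resize(a,(416,320)),cv2.resize(b[200:400,250:490],(384,320))]))
E
```

```text
t: 6.12
eef_pos: [0.601, -0.5314, 0.2756]
eef_rot: [0.871, 0.492, 0.002, 0.005]
contact_force: [-0.0, -0.6, 1.0]
grip_width: 1.0
finger_force: 0.0
t: 6.95
eef_pos: [0.595, -0.2398, 0.2677]
eef_rot: [0.818, 0.575, 0.0, 0.001]
contact_force: [-0.7, -0.3, -0.3]
grip_width: 0.599
finger_force: 0.0
t 6.95 q [-0.3851, 0.3479, 1.5584, -0.0005, 1.2344, -0.0387] p [0.595, -0.2398, 0.2677] R [0.8183, 0.5747, 0.0001, 0.0005] F [-0.6596, -0.2779, -0.2838] w 0.599 0.0
```

View pics/p2.png

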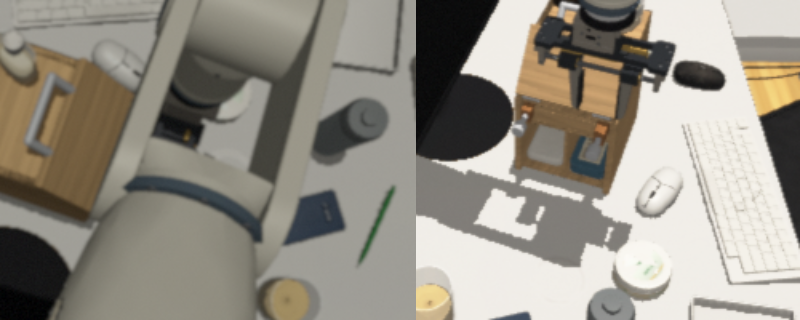

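The tumbler stands upright at its new place and the gripper is over the right knob. I'll descend, grip and pull it out. The travel left is about 77 mm, along (-0.339,-0.941).

```bash
python3 -m crank '{"offset":[[0,0,-0.035],[0,0,-0.065],[0,0,-0.09],[0,0,-0.105],[0,0,-0.115],[0,0,-0.115],[0,0,-0.115]],"rot":[[0,0,0],[0,0,0],[0,0,0],[0,0,0],[0,0,0],[0,0,0],[0,0,0]],"fingers":[0.055,0.055,0.055,0.055,0.055,0.055,0.055]}'
python3 -m crank '{"offset":[[0,0,0],[0,0,0],[0,0,0],[0,0,0],[0,0,0]],"rot":[[0,0,0],[0,0,0],[0,0,0],[0,0,0],[0,0,0]],"fingers":[0.005,0.005,0.005,0.005,0.005]}' 25
python3 st.py
python3 -m crank '{"offset":[[-0.002,-0.006,0],[-0.005,-0.014,0],[-0.009,-0.024,0],[-0.012,-0.034,0],[-0.016,-0.043,0],[-0.019,-0.053,0],[-0.022,-0.06,0],[-0.022,-0.06,0]],"rot":[[0,0,0],[0,0,0],[0,0,0],[0,0,0],[0,0,0],[0,0,0],[0,0,0],[0,0,0]],"fingers":[0.005,0.005,0.005,0.005,0.005,0.005,0.005,0.005]}'
python3 st.py
```

```text
t: 7.63
eef_pos: [0.5947, -0.2403, 0.1526]
eef_rot: [0.819, 0.574, -0.0, -0.0]
contact_force: [-0.2, -0.6, 0.1]
grip_width: 0.598
finger_force: 0.0
t: 8.05
eef_pos: [0.5946, -0.2394, 0.1532]
eef_rot: [0.819, 0.574, 0.0, 0.0]
contact_force: [-12.0, 4.3, 5.5]
grip_width: 0.257
finger_force: 6.7
t 8.05 q [-0.385, 0.4561, 1.6652, -0.0, 1.02, -0.0381] p [0.5946, -0.2394, 0.1532] R [0.8185, 0.5745, 0.0001, 0.0001] F [-11.9856, 4.2749, 5.5138] w 0.2567 6.6717
t: 8.72
eef_pos: [0.5712, -0.3006, 0.153]
eef_rot: [0.819, 0.574, -0.001, -0.0]
contact_force: [-5.1, 0.9, 6.5]
grip_width: 0.232
finger_force: 25.0
t 8.7167 q [-0.4863, 0.4635, 1.6535, -0.0009, 1.026, -0.1381] p [0.5712, -0.3006, 0.153] R [0.8188, 0.5741, -0.0007, -0.0005] F [-5.0747, 0.9069, 6.4727] w 0.2319 25.0012
```

```bash
python3 -m crank '{"offset":[[-0.003,-0.007,0],[-0.004,-0.012,0],[-0.005,-0.014,0],[-0.005,-0.014,0]],"rot":[[0,0,0],[0,0,0],[0,0,0],[0,0,0]],"fingers":[0.005,0.005,0.005,0.005]}'
python3 -m crank '{"offset":[[-0.0007,-0.002,0],[-0.0013,-0.004,0],[-0.0013,-0.004,0]],"rot":[[0,0,0],[0,0,0],[0,0,0]],"fingers":[0.005,0.005,0.005]}'
```

```text
t: 9.05
eef_pos: [0.5684, -0.3085, 0.1528]
eef_rot: [0.819, 0.574, 0.003, -0.003]
contact_force: [3.9, 25.6, 9.4]
grip_width: 0.232
finger_force: 25.0
t: 9.3
eef_pos: [0.5675, -0.3107, 0.1522]
eef_rot: [0.819, 0.574, 0.004, -0.004]
contact_force: [7.0, 32.1, 4.8]
grip_width: 0.234
finger_force: 25.0
```

```bash
python3 -m crank '{"offset":[[0.0013,0.004,0],[0.0013,0.004,0],[0.0013,0.004,0],[0.0013,0.004,0],[0.0013,0.004,0.03],[0.0013,0.004,0.06],[0.0013,0.004,0.09],[0.0013,0.004,0.115],[0.0013,0.004,0.115]],"rot":[[0,0,0],[0,0,0],[0,0,0],[0,0,0],[0,0,0],[0,0,0],[0,0,0],[0,0,0],[0,0,0]],"fingers":[0.055,0.055,0.055,0.055,0.055,0.055,0.055,0.055,0.055]}'
python3 -m crank '{"offset":[[0,0,0],[0,0,0]],"rot":[[0,0,0],[0,0,0]],"fingers":[0.055,0.055]}'
python3 st.py
```

```text
t: 10.05
eef_pos: [0.5697, -0.3155, 0.2736]
eef_rot: [0.819, 0.574, 0.002, 0.004]
contact_force: [1.0, 0.4, 0.9]
grip_width: 0.601
finger_force: 0.0
t: 10.22
eef_pos: [0.5671, -0.3137, 0.2669]
eef_rot: [0.819, 0.574, -0.0, -0.0]
contact_force: [-0.4, 0.1, -0.2]
grip_width: 0.601
finger_force: 0.0
t 10.2167 q [-0.5075, 0.3598, 1.543, -0.0003, 1.2394, -0.1599] p [0.5671, -0.3137, 0.2669] R [0.8187, 0.5742, -0.0002, -0.0002] F [-0.3681, 0.1151, -0.152] w 0.6008 0.0
```

```bash
python3 -m crank '{"offset":[[-0.03,0.04,0],[-0.06,0.08,0],[-0.08,0.11,0],[-0.092,0.124,0],[-0.092,0.124,0],[-0.092,0.124,0]],"rot":[[0,0,0],[0,0,0],[0,0,0],[0,0,0],[0,0,0],[0,0,0]],"fingers":[0.055,0.055,0.055,0.055,0.055,0.055]}'
python3 -m crank '{"offset":[[0,0,-0.035],[0,0,-0.065],[0,0,-0.09],[0,0,-0.105],[0,0,-0.114],[0,0,-0.114],[0,0,-0.114]],"rot":[[0,0,0],[0,0,0],[0,0,0],[0,0,0],[0,0,0],[0,0,0],[0,0,0]],"fingers":[0.055,0.055,0.055,0.055,0.055,0.055,0.055]}'
python3 -m crank '{"offset":[[0,0,0],[0,0,0],[0,0,0],[0,0,0],[0,0,0],[0,0,0]],"rot":[[0,0,0],[0,0,0],[0,0,0],[0,0,0],[0,0,0],[0,0,0]],"fingers":[0.005,0.005,0.005,0.005,0.005,0.005]}' 25
python3 -m crank '{"offset":[[-0.002,-0.006,0],[-0.005,-0.014,0],[-0.009,-0.024,0],[-0.012,-0.034,0],[-0.016,-0.043,0],[-0.019,-0.053,0],[-0.022,-0.061,0],[-0.023,-0.064,0],[-0.023,-0.064,0]],"rot":[[0,0,0],[0,0,0],[0,0,0],[0,0,0],[0,0,0],[0,0,0],[0,0,0],[0,0,0],[0,0,0]],"fingers":[0.005,0.005,0.005,0.005,0.005,0.005,0.005,0.005,0.005]}'
python3 st.py
```

```text
t: 10.72
eef_pos: [0.4744, -0.1884, 0.2666]
eef_rot: [0.818, 0.575, -0.001, -0.001]
contact_force: [0.8, -0.5, 0.7]
grip_width: 0.598
finger_force: 0.0
t: 11.3
eef_pos: [0.4759, -0.1899, 0.1533]
eef_rot: [0.819, 0.574, -0.0, -0.0]
contact_force: [0.2, -0.6, 0.6]
grip_width: 0.602
finger_force: 0.0
t: 11.8
eef_pos: [0.4753, -0.1893, 0.154]
eef_rot: [0.819, 0.574, -0.0, -0.0]
contact_force: [-3.1, -0.0, 5.5]
grip_width: 0.23
finger_force: 25.0
t: 12.55
eef_pos: [0.4518, -0.2544, 0.154]
eef_rot: [0.819, 0.574, -0.0, -0.0]
contact_force: [-4.9, -0.5, 8.5]
grip_width: 0.232
finger_force: 25.0
t 12.55 q [-0.5152, 0.2823, 1.9316, -0.0007, 0.9283, -0.1672] p [0.4518, -0.2544, 0.154] R [0.8187, 0.5742, -0.0004, -0.0001] F [-4.9122, -0.4722, 8.4957] w 0.2324 25.0019
```

```bash
python3 -m crank '{"offset":[[-0.002,-0.006,0],[-0.004,-0.01,0],[-0.005,-0.014,0],[-0.005,-0.014,0]],"rot":[[0,0,0],[0,0,0],[0,0,0],[0,0,0]],"fingers":[0.005,0.005,0.005,0.005]}'
python3 -m crank '{"offset":[[-0.001,-0.003,0],[-0.002,-0.006,0],[-0.002,-0.006,0]],"rot":[[0,0,0],[0,0,0],[0,0,0]],"fingers":[0.005,0.005,0.005]}'
```

```text
t: 12.88
eef_pos: [0.4475, -0.2663, 0.1539]
eef_rot: [0.819, 0.574, 0.001, -0.001]
contact_force: [-0.2, 11.5, 9.6]
grip_width: 0.23
finger_force: 25.0
t: 13.13
eef_pos: [0.4465, -0.2689, 0.1533]
eef_rot: [0.819, 0.573, 0.003, -0.003]
contact_force: [9.0, 27.2, 6.9]
grip_width: 0.23
finger_force: 25.0
```

```bash
python3 -m crank '{"offset":[[0.002,0.006,0],[0.002,0.006,0],[0.002,0.006,0],[0.002,0.006,0],[0.002,0.006,0.04],[0.002,0.006,0.08],[0.002,0.006,0.12],[0.002,0.006,0.16],[0.002,0.006,0.2],[0.002,0.006,0.24]],"rot":[[0,0,0],[0,0,0],[0,0,0],[0,0,0],[0,0,0],[0,0,0],[0,0,0],[0,0,0.1],[0,0,0.2],[0,0,0.32]],"fingers":[0.055,0.055,0.055,0.055,0.055,0.055,0.055,0.055,0.055,0.055]}'
python3 -m crank '{"offset":[[0.015,0.02,0.03],[0.03,0.04,0.03],[0.045,0.06,0.03],[0.06,0.08,0.03],[0.075,0.1,0.03],[0.09,0.12,0.03],[0.1,0.14,0.03],[0.11,0.16,0.03],[0.125,0.18,0.03],[0.138,0.19,0.03]],"rot":[[0,0,0.12],[0,0,0.24],[0,0,0.36],[0,0,0.48],[0,0,0.6],[0,0,0.72],[0,0,0.84],[0,0,0.96],[0,0,1.08],[0,0,1.2]],"fingers":[0.045,0.045,0.045,0.045,0.045,0.045,0.045,0.045,0.045,0.045]}'
python3 -m crank '{"offset":[[0,0,0],[0,0,0]],"rot":[[0,0,0.05],[0,0,0.05]],"fingers":[0.045,0.045]}'
python3 st.py
python3 - <<'E'
from h import *
from scipy.spatial.transform import Rotation as R
s=bot.state();M=R.from_quat(s["eef_rot"]).as_matrix();print("y az",np.degrees(np.arctan2(M[1,1],M[0,1])),"z",M[:,2].round(3))
b=bot.read_camera("side"); a=bot.read_camera("top")[130:310,240:480]
cv2.imwrite("pics/p3.png",np.hstack([cv2.resize(a,(400,300)),cv2.resize(b[130:370,280:430],(375,600))[:300]]))
cv2.imwrite("pics/p3.png",np.hstack([cv2.resize(a,(400,500)),cv2.resize(b[120:370,260:440],(360,500))]))
E
```

```text
t: 13.97
eef_pos: [0.447, -0.2678, 0.3958]
eef_rot: [0.715, 0.699, -0.0, 0.0]
contact_force: [0.7, -0.9, 0.4]
grip_width: 0.602
finger_force: 0.0
t: 14.8
eef_pos: [0.5863, -0.076, 0.4236]
eef_rot: [0.194, 0.981, 0.0, 0.0]
contact_force: [-0.4, 0.5, -0.0]
grip_width: 0.488
finger_force: 0.0
t: 14.97
eef_pos: [0.5861, -0.0773, 0.4231]
eef_rot: [0.171, 0.985, -0.0, -0.0]
contact_force: [0.1, -0.2, 0.0]
grip_width: 0.489
finger_force: 0.0
t 14.9667 q [-0.1334, 0.1793, 1.4503, -0.0004, 1.5124, -1.3595] p [0.5861, -0.0773, 0.4231] R [0.1715, 0.9852, -0.0002, -0.0002] F [0.1429, -0.215, 0.0086] w 0.4886 0.0
y az 70.2520052326 z [-0.001 -0.    -1.   ]
```

View pics/p3.png

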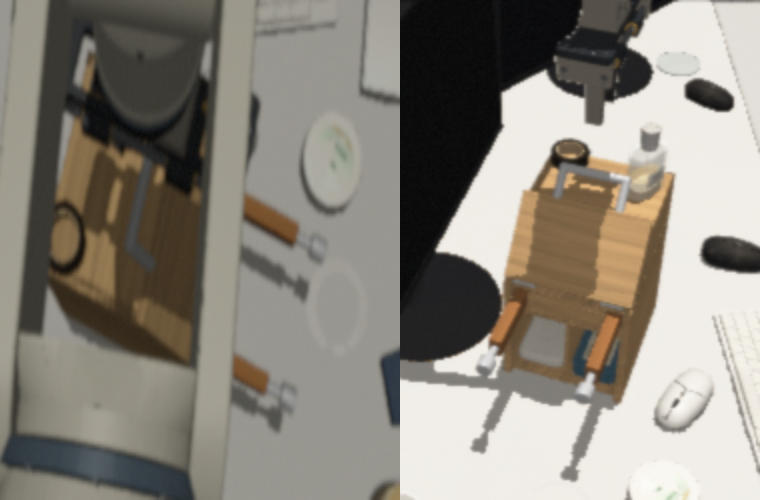

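Both bars are fully out, and the tape and perfume are undisturbed. The gripper is above the bar, so I descend and grip it.

```bash
python3 -m crank '{"offset":[[0,0.001,-0.035],[0,0.001,-0.065],[0,0.001,-0.09],[0,0.001,-0.105],[0,0.001,-0.115],[0,0.001,-0.115],[0,0.001,-0.115]],"rot":[[0,0,0],[0,0,0],[0,0,0],[0,0,0],[0,0,0],[0,0,0],[0,0,0]],"fingers":[0.045,0.045,0.045,0.045,0.045,0.045,0.045]}'
python3 -m crank '{"offset":[[0,0,0],[0,0,0],[0,0,0],[0,0,0],[0,0,0],[0,0,0]],"rot":[[0,0,0],[0,0,0],[0,0,0],[0,0,0],[0,0,0],[0,0,0]],"fingers":[0.002,0.002,0.002,0.002,0.002,0.002]}' 15
python3 st.py
python3 - <<'E'
import numpy as np
# arc relative to closed bar pose: b-frame -> world
yaw=1.2246; ex=np.array([np.cos(yaw),np.sin(yaw)])
P=lambda t:np.array([.16*np.sin(np.radians(40)-t)-.006*np.cos(np.radians(40)-t),.16*np.cos(np.radians(40)-t)+.006*np.sin(np.radians(40)-t)])
for t in np.r_[np.arange(0,2.2,.1),2.2,2.23,2.25,2.27]:
    d=P(t)-P(0); print(round(t,2),(ex*d[0]).round(4).tolist(),d[1].round(4))
E
```

```text
t: 15.65
eef_pos: [0.5856, -0.0769, 0.3091]
eef_rot: [0.174, 0.985, -0.0, 0.0]
contact_force: [0.7, -0.3, 1.1]
grip_width: 0.492
finger_force: 0.0
t: 16.15
eef_pos: [0.5862, -0.0758, 0.3094]
eef_rot: [0.173, 0.985, 0.001, 0.001]
contact_force: [0.9, 3.7, 3.8]
grip_width: 0.128
finger_force: 15.0
t 16.15 q [-0.1318, 0.2353, 1.6195, 0.0011, 1.2851, -1.3552] p [0.5862, -0.0758, 0.3094] R [0.173, 0.9849, 0.0006, 0.0008] F [0.9118, 3.6789, 3.8211] w 0.1278 15.0004
0.0 [0.0, 0.0] 0.0
0.1 [-0.0044, -0.0123] 0.0092
0.2 [-0.0092, -0.0255] 0.017
0.3 [-0.0142, -0.0393] 0.0234
0.4 [-0.0193, -0.0536] 0.0283
0.5 [-0.0246, -0.0683] 0.0316
0.6 [-0.03, -0.0833] 0.0334
0.7 [-0.0355, -0.0983] 0.0336
0.8 [-0.0409, -0.1133] 0.0321
0.9 [-0.0462, -0.1281] 0.0291
1.0 [-0.0514, -0.1426] 0.0246
1.1 [-0.0564, -0.1565] 0.0185
1.2 [-0.0612, -0.1698] 0.011
1.3 [-0.0658, -0.1823] 0.0021
1.4 [-0.0699, -0.1939] -0.0081
1.5 [-0.0738, -0.2045] -0.0195
1.6 [-0.0772, -0.214] -0.0319
1.7 [-0.0802, -0.2223] -0.0453
1.8 [-0.0827, -0.2292] -0.0595
1.9 [-0.0847, -0.2348] -0.0743
2.0 [-0.0862, -0.239] -0.0897
2.1 [-0.0872, -0.2417] -0.1054
2.2 [-0.0876, -0.243] -0.1214
2.23 [-0.0877, -0.243] -0.1262
2.25 [-0.0877, -0.243] -0.1294
2.27 [-0.0876, -0.2429] -0.1326
```

```bash
python3 -m crank '{"offset":[[-0.002,-0.006,0.005],[-0.0044,-0.0123,0.0092],[-0.0068,-0.019,0.0132],[-0.0092,-0.0255,0.017],[-0.0117,-0.0324,0.0203],[-0.0142,-0.0393,0.0234],[-0.0167,-0.0464,0.026],[-0.0193,-0.0536,0.0283],[-0.022,-0.061,0.03],[-0.0246,-0.0683,0.0316]],"rot":[[0,0,0],[0,0,0],[0,0,0],[0,0,0],[0,0,0],[0,0,0],[0,0,0],[0,0,0],[0,0,0],[0,0,0]],"fingers":[0.002,0.002,0.002,0.002,0.002,0.002,0.002,0.002,0.002,0.002]}'
python3 st.py
```

```text
t: 16.98
eef_pos: [0.5605, -0.1456, 0.3401]
eef_rot: [0.173, 0.985, -0.0, -0.0]
contact_force: [2.5, 1.1, -0.2]
grip_width: 0.123
finger_force: 15.0
t 16.9833 q [-0.2566, 0.1966, 1.602, -0.0003, 1.3434, -1.4793] p [0.5605, -0.1456, 0.3401] R [0.1731, 0.9849, -0.0001, -0.0002] F [2.4828, 1.1395, -0.2478] w 0.1229 14.9982
```

```bash
python3 -m crank '{"offset":[[-0.0027,-0.0075,0.001],[-0.0054,-0.015,0.0018],[-0.0081,-0.0225,0.002],[-0.0109,-0.03,0.002],[-0.0136,-0.0375,0.0013],[-0.0163,-0.045,0.0005],[-0.019,-0.0524,-0.0008],[-0.0216,-0.0598,-0.0025],[-0.0242,-0.067,-0.0046],[-0.0268,-0.0743,-0.007]],"rot":[[0,0,0],[0,0,0],[0,0,0],[0,0,0],[0,0,0],[0,0,0],[0,0,0],[0,0,0],[0,0,0],[0,0,0]],"fingers":[0.002,0.002,0.002,0.002,0.002,0.002,0.002,0.002,0.002,0.002]}'
python3 st.py
```

```text
t: 17.82
eef_pos: [0.5338, -0.2196, 0.3329]
eef_rot: [0.173, 0.985, 0.0, -0.0]
contact_force: [2.0, 2.1, -1.8]
grip_width: 0.129
finger_force: 15.0
t 17.8167 q [-0.393, 0.1978, 1.6161, -0.0, 1.3281, -1.6159] p [0.5338, -0.2196, 0.3329] R [0.1731, 0.9849, 0.0, -0.0002] F [2.046, 2.0945, -1.8302] w 0.129 14.999
```

```bash
python3 -m crank '{"offset":[[-0.0025,-0.007,-0.003],[-0.005,-0.0139,-0.0061],[-0.0074,-0.0206,-0.0097],[-0.0098,-0.0272,-0.0136],[-0.0121,-0.0336,-0.0179],[-0.0144,-0.0397,-0.0225],[-0.0165,-0.0456,-0.0275],[-0.0185,-0.0513,-0.0327],[-0.0205,-0.0567,-0.0383],[-0.0224,-0.0619,-0.0441]],"rot":[[0,0,0],[0,0,0],[0,0,0],[0,0,0],[0,0,0],[0,0,0],[0,0,0],[0,0,0],[0,0,0],[0,0,0]],"fingers":[0.002,0.002,0.002,0.002,0.002,0.002,0.002,0.002,0.002,0.002]}'
python3 -m crank '{"offset":[[-0.0018,-0.005,-0.006],[-0.0034,-0.0095,-0.0124],[-0.005,-0.0138,-0.019],[-0.0064,-0.0178,-0.0258],[-0.0077,-0.0214,-0.0328],[-0.0089,-0.0247,-0.04],[-0.01,-0.0277,-0.0473],[-0.0109,-0.0303,-0.0548],[-0.0117,-0.0326,-0.0624],[-0.0124,-0.0345,-0.0702]],"rot":[[0,0,0],[0,0,0],[0,0,0],[0,0,0],[0,0,0],[0,0,0],[0,0,0],[0,0,0],[0,0,0],[0,0,0]],"fingers":[0.002,0.002,0.002,0.002,0.002,0.002,0.002,0.002,0.002,0.002]}'
python3 st.py
```

```text
t: 18.65
eef_pos: [0.5117, -0.2809, 0.2882]
eef_rot: [0.173, 0.985, 0.0, -0.0]
contact_force: [2.7, 5.1, -5.2]
grip_width: 0.121
finger_force: 15.0
t: 19.48
eef_pos: [0.5001, -0.3128, 0.2176]
eef_rot: [0.173, 0.985, 0.003, 0.0]
contact_force: [7.9, 16.6, -4.3]
grip_width: 0.124
finger_force: 15.0
t 19.4833 q [-0.5645, 0.3137, 1.7232, 0.0058, 1.1069, -1.7895] p [0.5001, -0.3128, 0.2176] R [0.1733, 0.9849, 0.0028, 0.0] F [7.8707, 16.621, -4.2682] w 0.1241 14.9978
```

```bash
python3 -m crank '{"offset":[[0.0003,0.001,-0.006],[0.0003,0.001,-0.012],[0.0002,0.0005,-0.018],[0,0,-0.024],[0,0,-0.029],[0,0,-0.033],[0,0,-0.036],[0,0,-0.038]],"rot":[[0,0,0],[0,0,0],[0,0,0],[0,0,0],[0,0,0],[0,0,0],[0,0,0],[0,0,0]],"fingers":[0.002,0.002,0.002,0.002,0.002,0.002,0.002,0.002]}'
python3 st.py
```

```text
t: 20.15
eef_pos: [0.5002, -0.315, 0.1827]
eef_rot: [0.173, 0.985, 0.0, 0.001]
contact_force: [-1.5, 11.5, 21.7]
grip_width: 0.125
finger_force: 15.0
t 20.15 q [-0.5654, 0.351, 1.7549, 0.0018, 1.0344, -1.7891] p [0.5002, -0.315, 0.1827] R [0.1731, 0.9849, 0.0005, 0.0009] F [-1.4778, 11.5164, 21.6726] w 0.1246 15.0066
```

```bash
python3 -m crank '{"offset":[[0,0,0],[0,0,0],[0,0,-0.001],[0,0,-0.002],[0,0,-0.003],[0,0,-0.004],[0,0,-0.005],[0,0,-0.005]],"rot":[[0,0,0],[0,0,0],[0,0,0],[0,0,0],[0,0,0],[0,0,0],[0,0,0],[0,0,0]],"fingers":[0.002,0.002,0.002,0.002,0.002,0.002,0.002,0.002]}' 3
python3 st.py
python3 - <<'E'
from h import *
b=bot.read_camera("side"); cv2.imwrite("pics/s4.png",b); cv2.imwrite("pics/p4.png",cv2.resize(b[220:370,280:430],(600,600)))
E
```

```text
t: 20.82
eef_pos: [0.5001, -0.3156, 0.1765]
eef_rot: [0.173, 0.985, -0.0, 0.001]
contact_force: [2.6, 4.9, 4.2]
grip_width: 0.138
finger_force: 3.0
t 20.8167 q [-0.5658, 0.3582, 1.76, 0.0006, 1.0218, -1.7891] p [0.5001, -0.3156, 0.1765] R [0.173, 0.9849, -0.0001, 0.0008] F [2.5946, 4.9155, 4.2137] w 0.1384 2.9998
```

View pics/p4.png

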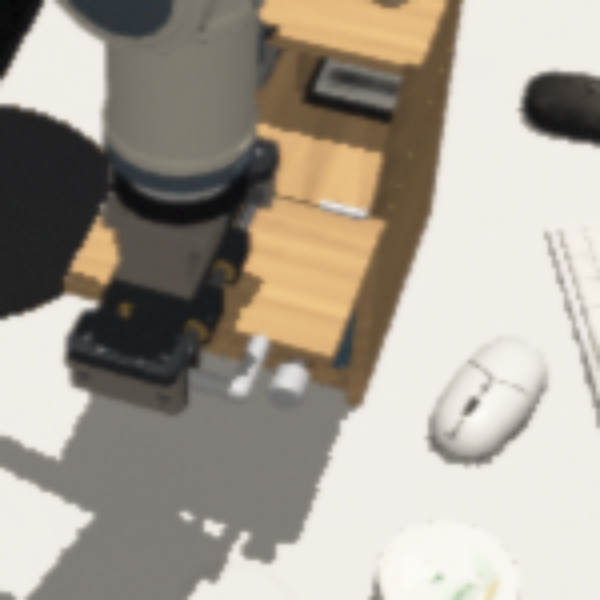

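The flap looks level on the supports. I'll open the fingers slightly so they don't hit the flap edge, rise, and look again.

```bash
python3 -m crank '{"offset":[[0,0,0],[0,0,0],[0,0,0],[0,0,0.01],[0,0,0.03],[0,0,0.06],[0,0,0.1],[0,0,0.14],[0,0,0.14]],"rot":[[0,0,0],[0,0,0],[0,0,0],[0,0,0],[0,0,0],[0,0,0],[0,0,0],[0,0,0],[0,0,0]],"fingers":[0.026,0.026,0.026,0.026,0.026,0.026,0.026,0.026,0.026]}'
python3 -m crank '{"offset":[[0.05,-0.1,0.04],[0.05,-0.1,0.04],[0.05,-0.1,0.04],[0.05,-0.1,0.04],[0.05,-0.1,0.04]],"rot":[[0,0,-0.12],[0,0,-0.24],[0,0,-0.36],[0,0,-0.48],[0,0,-0.6]],"fingers":[0.0919,0.0919,0.0919,0.0919,0.0919]}'
python3 -m crank '{"offset":[[0.052,-0.113,0],[0.052,-0.113,0],[0.052,-0.113,0],[0.052,-0.113,0],[0.052,-0.113,0],[0.052,-0.113,0],[0.052,-0.113,0],[0.052,-0.113,0]],"rot":[[0,0,-0.12],[0,0,-0.24],[0,0,-0.36],[0,0,-0.48],[0,0,-0.6],[0,0,-0.72],[0,0,-0.84],[0,0,-0.96]],"fingers":[0.0919,0.0919,0.0919,0.0919,0.0919,0.0919,0.0919,0.0919]}'
python3 st.py
python3 - <<'E'
from h import *
b=bot.read_camera("side"); a=bot.read_camera("top"); cv2.imwrite("pics/s5.png",b); cv2.imwrite("pics/t5.png",a)
cv2.imwrite("pics/p5.png",np.hstack([cv2.resize(a[130:310,260:440],(400,400),interpolation=2),cv2.resize(b[220:370,280:430],(400,400),interpolation=2)]))
E
```

```text
t: 21.62
eef_pos: [0.5022, -0.3175, 0.325]
eef_rot: [0.173, 0.985, -0.003, 0.006]
contact_force: [-0.1, -0.3, -0.2]
grip_width: 0.28
finger_force: 0.0
t: 22.03
eef_pos: [0.5499, -0.4176, 0.3565]
eef_rot: [0.46, 0.888, -0.0, 0.001]
contact_force: [-0.3, 0.5, -0.2]
grip_width: 0.628
finger_force: 0.0
t: 22.7
eef_pos: [0.6012, -0.5288, 0.3561]
eef_rot: [0.818, 0.576, -0.0, 0.0]
contact_force: [-0.6, 0.4, -0.5]
grip_width: 1.0
finger_force: 0.0
t 22.7 q [-0.7232, 0.5735, 1.0261, -0.0004, 1.5419, -0.3798] p [0.6012, -0.5288, 0.3561] R [0.8175, 0.5759, -0.0002, 0.0001] F [-0.5951, 0.4193, -0.5431] w 1.0004 0.0
```

View pics/p5.png

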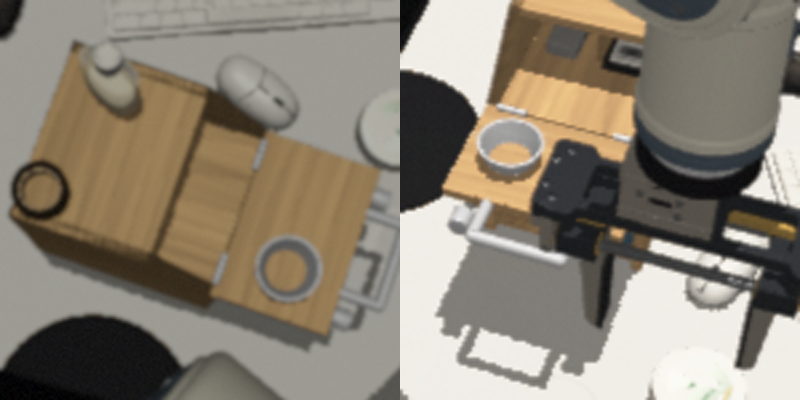

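Run:
```python
from h import *
print("seat top",ray("top",(289/400*180+260,268/400*180+130),.202),"side",ray("side",(321.6,275.1),.202))
b=cv2.imread("pics/t5.png")
print("tumbler px pred",proj("top",[.5985,-.529,.165]), proj("side",[[.5985,-.529,.165],[.5985,-.529,0]]))
# refine ring by ellipse of gray pixels
h=cv2.cvtColor(b,cv2.COLOR_BGR2HSV)[225:280,360:412]
m=((h[...,1]<45)&(h[...,2]>90)).astype(np.uint8)
cs,_=cv2.findContours(m,cv2.RETR_EXTERNAL,cv2.CHAIN_APPROX_NONE)
for c in cs:
    if len(c)>30:
        e=cv2.fitEllipse(c); print(e,ray("top",(e[0][0]+360,e[0][1]+225),.202))
cv2.imwrite("pics/p6.png",np.hstack([cv2.resize(cv2.imread("pics/s5.png"),(480,360)),cv2.resize(b[180:330,400:550],(320,360))[:360]]))
```

```text
seat top [ 0.49273535 -0.21045424  0.202     ] side [ 0.49371554 -0.21815924  0.202     ]
tumbler px pred [[529.35682547 204.312592  ]] [[372.5850999  396.270952  ]
 [366.77053772 434.54013767]]
((4.9426774978637695, 51.886085510253906), (4.897421360015869, 21.119251251220703), 99.64006805419922) [ 0.43728294 -0.15610057  0.202     ]
((29.368711471557617, 25.52074432373047), (28.997371673583984, 29.388700485229492), 133.1741943359375) [ 0.49291413 -0.20900981  0.202     ]
```

View pics/p6.png

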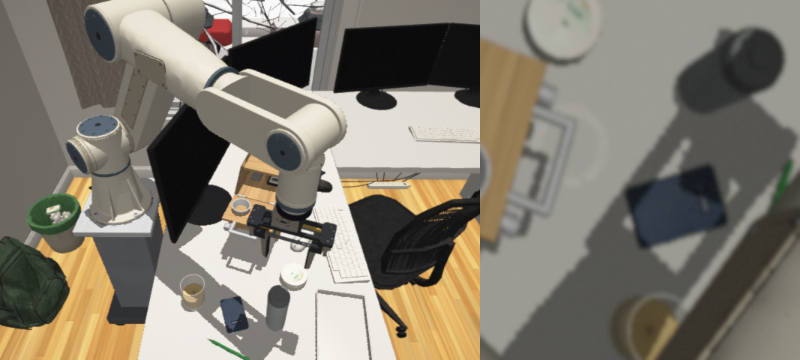

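The ring seat is at about (.493,-.212), and the tumbler stands upright where I left it. I'll re-grip it and lift.

```bash
python3 -m crank '{"offset":[[-0.003,0.001,-0.04],[-0.003,0.001,-0.08],[-0.003,0.001,-0.115],[-0.003,0.001,-0.145],[-0.003,0.001,-0.17],[-0.003,0.001,-0.19],[-0.003,0.001,-0.208],[-0.003,0.001,-0.208],[-0.003,0.001,-0.208]],"rot":[[0,0,0],[0,0,0],[0,0,0],[0,0,0],[0,0,0],[0,0,0],[0,0,0],[0,0,0],[0,0,0]],"fingers":[0.0919,0.0919,0.0919,0.0919,0.0919,0.0919,0.0919,0.0919,0.0919]}'
python3 -m crank '{"offset":[[0,0,0],[0,0,0],[0,0,0],[0,0,0],[0,0,0],[0,0,0]],"rot":[[0,0,0],[0,0,0],[0,0,0],[0,0,0],[0,0,0],[0,0,0]],"fingers":[0.05,0.05,0.05,0.05,0.05,0.05]}' 20
python3 st.py
python3 -m crank '{"offset":[[0,0,0.01],[0,0,0.04],[0,0,0.075],[0,0,0.115],[0,0,0.15],[0,0,0.19],[0,0,0.22],[0,0,0.245],[0,0,0.255],[0,0,0.255]],"rot":[[0,0,0],[0,0,0],[0,0,0],[0,0,0],[0,0,0],[0,0,0],[0,0,0],[0,0,0],[0,0,0],[0,0,0]],"fingers":[0.05,0.05,0.05,0.05,0.05,0.05,0.05,0.05,0.05,0.05]}'
python3 st.py
```

```text
t: 23.55
eef_pos: [0.5979, -0.5271, 0.1473]
eef_rot: [0.815, 0.58, -0.0, -0.001]
contact_force: [0.8, -0.1, -0.3]
grip_width: 1.0
finger_force: 0.0
t: 24.05
eef_pos: [0.5987, -0.5277, 0.1489]
eef_rot: [0.816, 0.579, 0.0, 0.001]
contact_force: [-1.5, 1.0, 4.1]
grip_width: 0.676
finger_force: 20.0
t 24.05 q [-0.7243, 0.6906, 1.2669, -0.0001, 1.1829, -0.3874] p [0.5987, -0.5277, 0.1489] R [0.8156, 0.5786, 0.0001, 0.0006] F [-1.5228, 1.0237, 4.0562] w 0.6756 20.0006
t: 24.88
eef_pos: [0.5989, -0.5278, 0.4061]
eef_rot: [0.816, 0.579, 0.001, 0.002]
contact_force: [0.8, 0.2, -3.2]
grip_width: 0.675
finger_force: 20.0
t 24.8833 q [-0.7242, 0.5559, 0.9535, 0.0, 1.6278, -0.3873] p [0.5989, -0.5278, 0.4061] R [0.8157, 0.5785, 0.0005, 0.0021] F [0.8418, 0.2438, -3.1962] w 0.6747 19.9996
```

```bash
python3 -m crank '{"offset":[[-0.01,0.03,0],[-0.02,0.065,0],[-0.035,0.1,0],[-0.047,0.14,0],[-0.058,0.175,0],[-0.07,0.21,0],[-0.08,0.245,0],[-0.093,0.28,0],[-0.102,0.305,0],[-0.106,0.316,0]],"rot":[[0,0,0],[0,0,0],[0,0,0],[0,0,0],[0,0,0],[0,0,0],[0,0,0],[0,0,0],[0,0,0],[0,0,0]],"fingers":[0.05,0.05,0.05,0.05,0.05,0.05,0.05,0.05,0.05,0.05]}'
python3 -m crank '{"offset":[[0,0,-0.01],[0,0,-0.02],[0,0,-0.03],[0,0,-0.04],[0,0,-0.04]],"rot":[[0,0,0],[0,0,0],[0,0,0],[0,0,0],[0,0,0]],"fingers":[0.05,0.05,0.05,0.05,0.05]}'
python3 st.py
python3 - <<'E'
from h import *
b=bot.read_camera("side"); a=bot.read_camera("top")
cv2.imwrite("pics/p7.png",np.hstack([cv2.resize(a[180:300,340:460],(400,400),interpolation=2),cv2.resize(b[180:300,270:390],(400,400),interpolation=2)]))
E
```

```text
t: 25.72
eef_pos: [0.4902, -0.2081, 0.4008]
eef_rot: [0.815, 0.579, -0.001, -0.002]
contact_force: [0.4, -0.4, -2.1]
grip_width: 0.676
finger_force: 20.0
t: 26.13
eef_pos: [0.4915, -0.2119, 0.3593]
eef_rot: [0.816, 0.578, -0.001, -0.002]
contact_force: [-0.3, 0.3, -3.4]
grip_width: 0.675
finger_force: 20.0
t 26.1333 q [-0.4097, 0.1138, 1.6596, -0.0002, 1.3732, -0.0716] p [0.4915, -0.2119, 0.3593] R [0.816, 0.5781, -0.0014, -0.0021] F [-0.2629, 0.3294, -3.4284] w 0.6751 19.9996
```

View pics/p7.png

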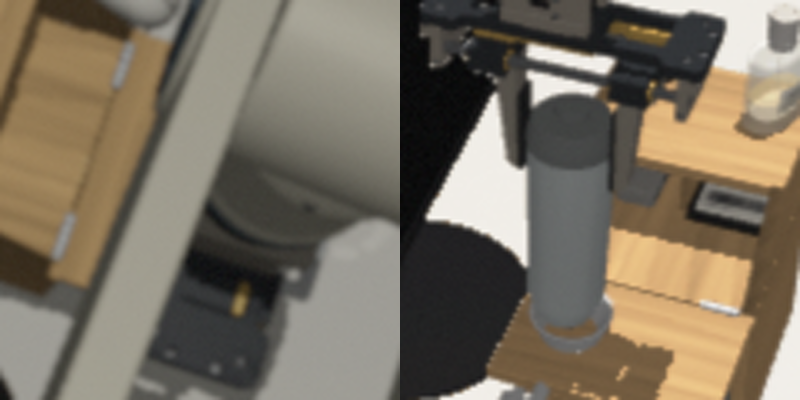

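The tumbler's foot is just above the ring, about 2 mm low in x. I'll correct that while lowering.

```bash
python3 -m crank '{"offset":[[0.002,0,-0.005],[0.002,0,-0.01],[0.002,0,-0.015],[0.002,0,-0.02],[0.002,0,-0.02]],"rot":[[0,0,0],[0,0,0],[0,0,0],[0,0,0],[0,0,0]],"fingers":[0.05,0.05,0.05,0.05,0.05]}' 12
python3 -m crank '{"offset":[[0,0,-0.003],[0,0,-0.006],[0,0,-0.008],[0,0,-0.009],[0,0,-0.009]],"rot":[[0,0,0],[0,0,0],[0,0,0],[0,0,0],[0,0,0]],"fingers":[0.05,0.05,0.05,0.05,0.05]}'
```

```text
t: 26.65
eef_pos: [0.4939, -0.2112, 0.3417]
eef_rot: [0.816, 0.579, -0.0, -0.001]
contact_force: [-0.0, -0.2, -3.6]
grip_width: 0.685
finger_force: 12.0
t: 27.07
eef_pos: [0.4942, -0.2113, 0.3337]
eef_rot: [0.816, 0.579, -0.0, -0.0]
contact_force: [-0.9, 0.7, -3.0]
grip_width: 0.679
finger_force: 12.0
```

```bash
python3 -m crank '{"offset":[[0,0,-0.001],[0,0,-0.002],[0,0,-0.003],[0,0,-0.003]],"rot":[[0,0,0],[0,0,0],[0,0,0],[0,0,0]],"fingers":[0.05,0.05,0.05,0.05]}'
python3 -m crank '{"offset":[[0,0,-0.001],[0,0,-0.002],[0,0,-0.003],[0,0,-0.003]],"rot":[[0,0,0],[0,0,0],[0,0,0],[0,0,0]],"fingers":[0.05,0.05,0.05,0.05]}'
```

```text
t: 27.4
eef_pos: [0.4942, -0.2113, 0.3309]
eef_rot: [0.816, 0.579, -0.0, -0.0]
contact_force: [-1.2, 0.8, -0.3]
grip_width: 0.68
finger_force: 12.0
t: 27.73
eef_pos: [0.4955, -0.2119, 0.3298]
eef_rot: [0.816, 0.578, 0.001, 0.002]
contact_force: [-2.2, 1.5, 10.1]
grip_width: 0.68
finger_force: 12.0
```

```bash
python3 -m crank '{"offset":[[0,0,0],[0,0,-0.001],[0,0,-0.002],[0,0,-0.002]],"rot":[[0,0,0],[0,0,0],[0,0,0],[0,0,0]],"fingers":[0.05,0.05,0.05,0.05]}' 4
python3 -m crank '{"offset":[[0,0,0.001],[0,0,0.001],[0,0,0.001],[0,0,0.001]],"rot":[[0,0,0],[0,0,0],[0,0,0],[0,0,0]],"fingers":[0.0919,0.0919,0.0919,0.0919]}'
python3 -m crank '{"offset":[[0,0,0.02],[0,0,0.05],[0,0,0.09],[0,0,0.12],[0,0,0.12]],"rot":[[0,0,0],[0,0,0],[0,0,0],[0,0,0],[0,0,0]],"fingers":[0.0919,0.0919,0.0919,0.0919,0.0919]}'
python3 -m crank '{"offset":[[0.05,-0.2,0],[0.05,-0.2,0],[0.05,-0.2,0],[0.05,-0.2,0],[0.05,-0.2,0],[0.05,-0.2,0],[0.05,-0.2,0]],"rot":[[0,0,0],[0,0,0],[0,0,0],[0,0,0],[0,0,0],[0,0,0],[0,0,0]],"fingers":[0.0919,0.0919,0.0919,0.0919,0.0919,0.0919,0.0919]}'
python3 st.py
python3 - <<'E'
from h import *
b=bot.read_camera("side"); a=bot.read_camera("top")
print("pred lid top rim z=.345 seat(.493,-.212):",proj("top",[[.493,-.212,.345],[.493,-.212,.366]]),proj("side",[[.493,-.212,.345],[.493,-.212,.366]]))
cv2.imwrite("pics/p8.png",np.hstack([cv2.resize(a[130:330,260:460],(400,400),interpolation=2),cv2.resize(b[150:300,250:400],(400,400),interpolation=2)]))
E
```

```text
t: 28.07
eef_pos: [0.4954, -0.2118, 0.327]
eef_rot: [0.816, 0.578, 0.001, 0.001]
contact_force: [-0.6, 0.2, 5.8]
grip_width: 0.682
finger_force: 4.0
t: 28.4
eef_pos: [0.4945, -0.2114, 0.3268]
eef_rot: [0.816, 0.579, 0.0, 0.0]
contact_force: [0.1, 0.3, -0.7]
grip_width: 0.952
finger_force: 0.0
t: 28.82
eef_pos: [0.4963, -0.2122, 0.4535]
eef_rot: [0.816, 0.578, 0.003, 0.004]
contact_force: [-0.2, -0.7, 0.2]
grip_width: 1.001
finger_force: 0.0
t: 29.4
eef_pos: [0.5443, -0.4131, 0.4445]
eef_rot: [0.816, 0.578, -0.0, -0.001]
contact_force: [-0.4, -0.1, -0.4]
grip_width: 1.0
finger_force: 0.0
t 29.4 q [-0.6515, 0.338, 1.2016, -0.0, 1.6047, -0.3122] p [0.5443, -0.4131, 0.4445] R [0.8163, 0.5776, -0.0004, -0.0013] F [-0.4431, -0.1206, -0.4272] w 1.0002 0.0
pred lid top rim z=.345 seat(.493,-.212): [[401.41456015 242.21963232]
 [403.28090671 240.77226514]] [[321.85601169 229.6129177 ]
 [321.94426506 222.54242014]]
```

View pics/p8.png

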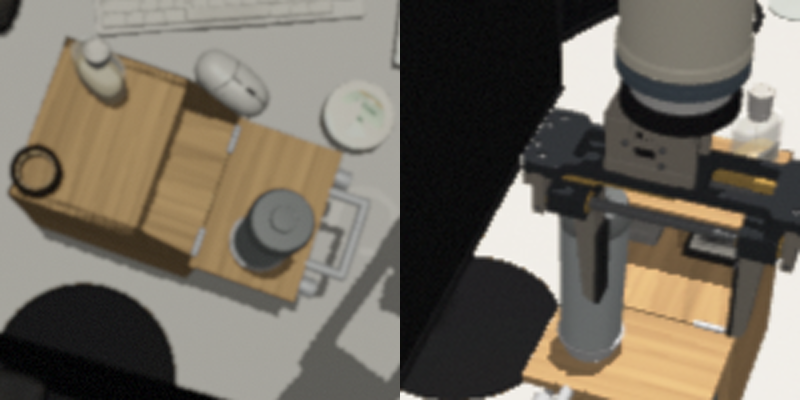

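It looks upright and centred. I'll press lightly on the lid with closed fingers to confirm it's fully home: fingertip contact is expected at TCP z of about .383.

```bash
python3 -m crank '{"offset":[[-0.051,0.201,0],[-0.051,0.201,0],[-0.051,0.201,0],[-0.051,0.201,0],[-0.051,0.201,0],[-0.051,0.201,0],[-0.051,0.201,0],[-0.051,0.201,0],[-0.051,0.201,0]],"rot":[[0,0,0],[0,0,0],[0,0,0],[0,0,0],[0,0,0],[0,0,0],[0,0,0],[0,0,0],[0,0,0]],"fingers":[0,0,0,0,0,0,0,0,0]}'
python3 -m crank '{"offset":[[0,0,-0.02],[0,0,-0.04],[0,0,-0.05],[0,0,-0.057],[0,0,-0.057]],"rot":[[0,0,0],[0,0,0],[0,0,0],[0,0,0],[0,0,0]],"fingers":[0,0,0,0,0]}'
python3 st.py
```

```text
t: 30.25
eef_pos: [0.4935, -0.2106, 0.4471]
eef_rot: [0.816, 0.579, 0.0, 0.0]
contact_force: [0.8, 0.2, 0.7]
grip_width: 0.363
finger_force: 0.0
t: 30.67
eef_pos: [0.493, -0.2108, 0.3883]
eef_rot: [0.816, 0.578, -0.001, -0.001]
contact_force: [-0.8, -0.2, -0.2]
grip_width: 0.01
finger_force: 0.0
t 30.6667 q [-0.4068, 0.0991, 1.6152, -0.0, 1.43, -0.0689] p [0.493, -0.2108, 0.3883] R [0.8159, 0.5782, -0.0007, -0.0011] F [-0.797, -0.1631, -0.1537] w 0.0103 0.0
```

```bash
python3 -m crank '{"offset":[[0,0,-0.001],[0,0,-0.003],[0,0,-0.003]],"rot":[[0,0,0],[0,0,0],[0,0,0]],"fingers":[0,0,0]}'
python3 -m crank '{"offset":[[0,0,-0.001],[0,0,-0.002],[0,0,-0.002]],"rot":[[0,0,0],[0,0,0],[0,0,0]],"fingers":[0,0,0]}'
```

```text
t: 30.92
eef_pos: [0.4937, -0.2106, 0.3874]
eef_rot: [0.816, 0.578, 0.0, 0.0]
contact_force: [-0.1, -0.6, 0.0]
grip_width: 0.004
finger_force: 0.0
t: 31.17
eef_pos: [0.4935, -0.2104, 0.3851]
eef_rot: [0.816, 0.579, 0.0, 0.0]
contact_force: [-1.4, -0.3, 0.5]
grip_width: 0.006
finger_force: 0.2
```

```bash
python3 -m crank '{"offset":[[0,0,-0.001],[0,0,-0.002],[0,0,-0.002]],"rot":[[0,0,0],[0,0,0],[0,0,0]],"fingers":[0,0,0]}'
python3 -m crank '{"offset":[[0,0,-0.0005],[0,0,-0.001],[0,0,-0.001]],"rot":[[0,0,0],[0,0,0],[0,0,0]],"fingers":[0,0,0]}'
```

```text
t: 31.42
eef_pos: [0.4941, -0.2107, 0.3849]
eef_rot: [0.816, 0.579, 0.001, 0.001]
contact_force: [-1.5, 1.1, 10.7]
grip_width: 0.007
finger_force: 5.4
t: 31.67
eef_pos: [0.4945, -0.2109, 0.3848]
eef_rot: [0.816, 0.579, 0.001, 0.002]
contact_force: [-1.6, 1.0, 16.5]
grip_width: 0.008
finger_force: 8.0
```

The lid stays rigid under 16 N at the height the cone geometry predicts: a 20 mm foot in a 19.5 mm seat rides 1.2 mm up. I'll retreat, take a last look and hand in.

```bash
python3 -m crank '{"offset":[[0,0,0.005],[0,0,0.02],[0,0,0.05],[0,0,0.08],[0,0,0.1]],"rot":[[0,0,0],[0,0,0],[0,0,0],[0,0,0],[0,0,0]],"fingers":[0,0,0,0,0]}'
python3 -m crank '{"offset":[[0.02,-0.3,0],[0.02,-0.3,0],[0.02,-0.3,0],[0.02,-0.3,0],[0.02,-0.3,0],[0.02,-0.3,0],[0.02,-0.3,0],[0.02,-0.3,0],[0.02,-0.3,0],[0.02,-0.3,0]],"rot":[[0,0,0],[0,0,0],[0,0,0],[0,0,0],[0,0,0],[0,0,0],[0,0,0],[0,0,0],[0,0,0],[0,0,0]],"fingers":[0,0,0,0,0,0,0,0,0,0]}'
python3 - <<'E'
from h import *
b=bot.read_camera("side"); a=bot.read_camera("top")
cv2.imwrite("pics/p9.png",np.hstack([cv2.resize(a[130:330,260:460],(400,400),interpolation=2),cv2.resize(b[150:350,250:450],(400,400),interpolation=2)]))
E
```

```text
t: 32.08
eef_pos: [0.4936, -0.2104, 0.4846]
eef_rot: [0.816, 0.579, 0.001, 0.001]
contact_force: [-0.0, -0.5, 0.5]
grip_width: 0.005
finger_force: 0.0
t: 32.92
eef_pos: [0.5134, -0.5101, 0.4812]
eef_rot: [0.816, 0.578, 0.0, -0.001]
contact_force: [0.3, 0.9, -0.0]
grip_width: 0.006
finger_force: 0.0
```

View pics/p9.png

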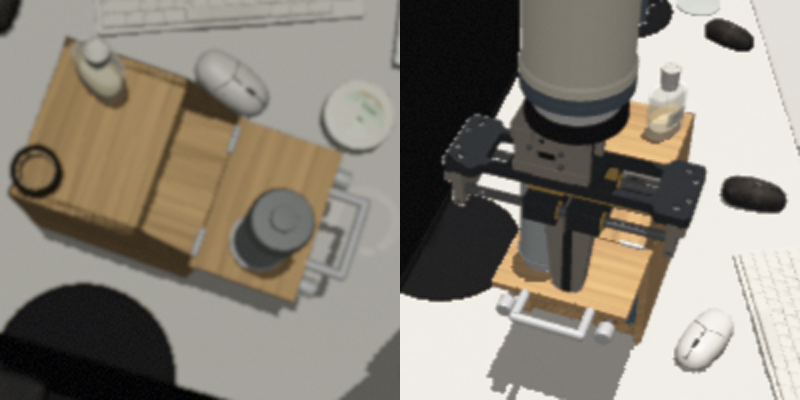

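The flap is level with both knobs out, at (505,303) and (604,332). The tumbler stands in the ring with its lid at (285,219), and the tape, perfume, mouse and jar haven't moved.

```bash
python3 -c "
from station import bot
print(bot.close_job())"
```

```text
the job is handed in; nothing more can be done
None
```

The job is handed in at about 33 s: both supports are fully out, the flap is level on them, and the tumbler is upright in its seat, held firm under a 16 N press; no other object had visibly moved in the last pictures.

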